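Prop open the sample chest

ROBOT

A 6-joint arm with a two-finger parallel gripper is mounted at the origin on a cart in front of the work surface, level with it; the furniture and walls round the work are solid. World frame = base frame: x ahead of the robot, y to its left, z up, the work surface at z = 0. Lengths are in mm, angles in rad, forces in N, time in s.
With the tool pointing down it reaches from about 300 to 775 mm from the base axis. Payload 14.6 kg.
Tool frame: the origin (TCP) lies on the centre line of the jaws, within the pads' length; the fingertips stand 19 mm ahead of it and the grasp point (between the pads) is the TCP (bot.tip_reach is the distance from the TCP to the fingertips, in mm); z points along the fingers, y is the line along which they close (so a half turn about z gives the same grasp; the last joint's range is limited). The gripper opens to 85 mm and grips with 20 to 120 N. Pads are 22 mm wide; open, the fingers measure 114 mm over their backs; the gripper's body (76 mm by 85 mm) begins 54 mm behind the grasp point. The pads swing forward as they close: fully open they stand 13 mm farther back than shut.
Start: joints at [-1.184, 0.3, 1.521, -0, 1.321, -0.067], TCP at [241.103, -494.326, 226.881] pointing down, gripper open.
Joint ranges: [-3.03, 3.03], [-0.79, 2.21], [0.23, 2.52], [-1.04, 4.18], [0, 3.07], [-2.55, 2.55]. Speed limits (rad/s): [2.22, 2.22, 2.57, 3.14, 3.14, 3.14].

INTERFACE

Orientations are given as a unit quaternion [w, x, y, z].
In Python, from rig import bot gives the robot as it stands. Calls block until the motion is done:
- bot.move_to(position, orientation): joint-space move of the TCP to a pose.
- bot.servo_line(position, attitude=None, speed=150, until_force=None): straight line of the TCP; attitude=None keeps the orientation; speed is the mean speed in mm/s. With until_force (N) it stops when the force on the tool has changed by that much, and returns True; else False.
- bot.move_joints(angles): joint-space move.
- bot.move_gripper(opening, grip_force=None): finger opening in mm; grip_force is the grip in N (None keeps the last); returns when the fingers have stopped.
- bot.dwell(seconds).
- bot.ik(position, orientation): joint angles nearest the present ones, or None.
- bot.read_state(): the state.
- bot.read_camera(name): name is "scene" or "side" or "wrist"; returns a dict with "image" (400x640x3 uint8, blue, green, red), "depth" (400x640 float32, mm along the optical axis (not along the pixel's ray), 0 where there is no reading), "fovy" (degrees; the focal length in pixels is half the picture's height over the tangent of half this angle, whatever the lens; pixels are square), "cx", "cy" (the principal point, pixels), "eye" and "attitude" of the camera in the world; the wrist camera has in their place "mount" (4x4, takes a point from camera to tool coordinates, whose origin is the TCP and whose axes are the flange's). Camera axes: x right, y down, z forward; pixel columns grow to the right and rows downward; lengths in mm; the calibration is good to about 2 mm. A picture is of the moment at which its call begins: read the wrist's pose just before it.
A pose or a line that the arm cannot do raises bot.MotionError and nothing moves.
- bot.finish_job(): hands the job in; it is judged then, once.
The state is a dict: "clock": time; "joint_positions": joint angles; "qvel": joint speeds; "effort": joint torques, N m; "ee_pos": TCP position; "tool_rot": TCP orientation; "ft_force": force on the tool from outside, world axes, zero at the start; "moment": the same for the moment, N m; "grip_width": finger opening in mm; "grip_force": force on a finger pad.
Only numpy, scipy, OpenCV 4.12 (cv2) and the standard library are available. Lean on these libraries where they do the work, as an engineer would, in place of code of your own. Each camera call takes 0.05 s, during which the arm holds its last target. There are 200 camera calls.

TASK

Prop the white sample chest's lid open: raise the lid by the grey revolving grip on its stay, swing the stay down and set its bent tip fully into the hole in the rail on the chest's right side, so that the lid stays up on the stay when you let go. The hole's place along the rail differs from day to day, so feel for it gently along the rail, without forcing the tip against the rail or letting the lid slam, and leave everything else on the bench where it is.

Things in the scene. Friction and masses are not known exactly. Their poses are not given: they have to be found in the camera images.
- chest: white steel chest, 300 (x) x 170 (y) x 112 mm high, fixed to the bench, the lid 8 mm thick on top of it. Origin: centre of its underside on the bench; x points to its back (the hinge side), y to its left, z up. The stay and its rail are on its right (-y) side
- lid_hinge (a point): point on the lid's hinge line (parallel to the chest's y): in the chest frame x = +145, y = 0, z = 115 mm
- lid (a joint): lid angle, rad: 0 shut, grows as the front edge rises, stop at 1.35. The lid (about 0.4 kg) does not stay up by itself and falls shut when let go
- stay_pivot (a point): pivot of the stay (steel prop rod), on an ear on the lid's right edge: with the lid shut 120 mm in front of the hinge line and 35 mm above it (chest x = +25, z = 150 mm). The stay turns freely about it in the plane y = -101 mm of the chest
- stay (a joint): angle of the stay to the lid, rad. At 0 it stands against a stop, its arm pointing to the front, 0.2 rad below the lid's plane, so that lifting the grip lifts the lid; it grows (to 2.4) as the tip swings down and back, away from the lid. The arm's slope below level is 0.2 + stay - lid. At the start the arm is almost level, the tip on or just above the rail
- stay_grip (a point): centre of the grey sleeve by which the stay is handled: 15 mm diameter (end flanges 19 mm), 52 mm long, level, along the chest's y. It spins freely on a spindle, so it can stay pinched while the stay turns. It lies on the stay's arm 110 mm from the pivot, and 61 mm outside the stay's plane (y = -162 mm of the chest)
- stay_tip (a point): centre of the round end (8 mm diameter) of the stay's tip. The arm is straight for 155 mm from the pivot; the last 22 mm are bent down by 36 degrees: this point lies 173 mm along the arm's line from the pivot and 13 mm below that line
- rail: aluminium rail along the chest's right side, below the stay (y = -113 to -89 mm), with a pierced strip on it whose smooth, slippery top is 90 mm above the bench; origin and axes as the chest's. The lid's weight pushes a tip that rests on the strip towards the front. The strip may stand out up to 37 mm past the chest's front. The rail takes no more than 30 N
- rail_middle (a point): top of the strip, middle of the stretch (x = -12, y = -101, z = 90 mm of the chest) that holds the one hole: blind, 13 mm along x, 14 mm across, 12 mm deep. Its centre lies up to 22 mm in front of or behind this point, unmeasured: find it by feel or eye. With the tip home its centre is 82 mm above the bench (94 mm on the plain top) and the lid stands at 0.65 to 0.95 rad
- bottle_a: bystander: reagent bottle with black cap, 48 x 132 mm
- bottle_b: bystander: smaller reagent bottle with blue cap, 44 x 120 mm
- timer: bystander: white bench timer with a red knob, 62 x 62 x 46 mm
- dropper_a: bystander: small white dropper bottle, 22 x 62 mm
- pen: bystander: blue marker pen lying flat, 126 mm long

How it is judged (in metres and radians):
On the way:
1. the lid is raised past 0.5 rad, the tip not yet in the hole (value of joint lid above 0.5 rad and z of stay_tip in the frame of chest above 0.09 m), for 0.1 s.
At the end, for the whole second after the job is handed in: the lid stands open above 0.6 rad and at rest, held by the stay alone, whose tip is at least 8 mm down in the rail's hole (tip centre lower than 86 mm above the chest's underside and between x = -42 and +18 mm of the chest) (value of joint lid above 0.6 rad and z of stay_tip in the frame of chest below 0.086 m and x of stay_tip in the frame of chest between -0.042 and 0.018 m and velocity of joint lid between -0.05 and 0.05 rad/s); the robot touches nothing.
It fails at once if the rail is pressed with more than 30 N (contact force between anything else and rail above 30 N).
It fails at once if the lid falls or slams (closing faster than 2 rad/s) (velocity of joint lid below -2 rad/s).
It fails at once if a bystander is moved by more than 30 mm (distance of any of bottle_a, bottle_b, timer, dropper_a, pen from where it was at the start of the episode above 0.03 m).
It also fails if it takes over 48 s, if anything falls off the work surface, if the arm or the gripper's body presses on something with over 40 N, if the wrist force passes 120 N, or if a joint passes its speed limit or range.

## Working session

There is one attempt and no reset: what is moved stays moved. The work goes in short steps, each a Python script; the robot and the scene stay as the last script left them, time stands still between calls to the robot, and variables do not carry over. Pictures are saved under pics/ and viewed, at most 10 in all, crops included, and the job is handed in when it is done.

```bash
ls; mkdir -p pics; python3 - <<'E'
from rig import bot
import cv2,numpy as np
for n in("scene","side"):
    c=bot.read_camera(n); cv2.imwrite(f"pics/{n}0.png",c["image"]); np.savez(f"{n}0.npz",**{k:v for k,v in c.items()})
    print(n,c["fovy"],c["cx"],c["cy"],c["eye"],c["attitude"])
s=bot.read_state(); print(s)
E
```

```text
pics
scene 51.1794979563238 321.5597529580218 204.24814409188951 [-451.28261473 -631.20533741  797.06970623] [-0.43011058  0.75350741 -0.42651297  0.25557417]
side 43.46869722345965 321.03127372995004 195.5368570422024 [-17.78443644 837.40941903 884.51891153] [ 0.12258821 -0.25460922  0.85439461 -0.43606894]
{'clock': 0.1, 'joint_positions': array([-1.18360593e+00,  3.00447527e-01,  1.52151367e+00, -4.05197980e-06,
        1.32070332e+00, -6.65982158e-02]), 'qvel': array([ 0.00029084, -0.00126091, -0.00243264,  0.00125125,  0.00135403,
       -0.00061395]), 'effort': array([ 1.47840958e-03, -5.44379389e+01, -3.62368298e+01, -3.55377620e-05,
        3.04873131e-03, -1.93335626e-05]), 'ee_pos': array([ 241.0225769 , -494.14010245,  226.36276661]), 'tool_rot': array([-5.28744835e-04,  9.74369473e-01,  2.24952978e-01, -8.74773779e-05]), 'ft_force': array([-0.31050563,  1.26399372,  0.27623052]), 'moment': array([-0.00580296, -0.08979709, -0.02061666]), 'grip_force': 0.0, 'grip_width': 85.79691814984082}
```

View pics/scene0.png

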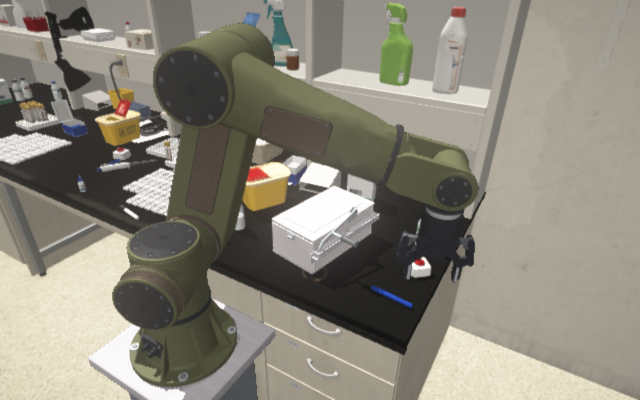

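View pics/side0.png

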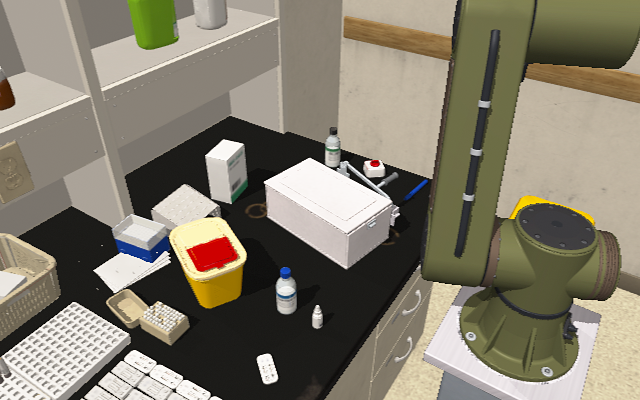

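The scene view shows the chest at about (325,225) with the stay and grip at about (345,238), the timer at (420,267) and the pen at (390,296). The side view shows the lid's top at about (330,195), with the stay behind it and bottle_a at (333,148). Next I fit the lid's top from depth.

```bash
cat > h.py <<'E'
import numpy as np,cv2
from scipy.spatial.transform import Rotation as R
def q2m(q): return R.from_quat(np.r_[q[1:],q[0]]).as_matrix()
def m2q(m):
    q=R.from_matrix(m).as_quat(); return np.r_[q[3],q[:3]]
def cloud(c):
    f=200/np.tan(np.radians(float(c["fovy"]))/2); v,u=np.mgrid[:400,:640]; d=c["depth"]
    p=np.dstack([(u-c["cx"])/f*d,(v-c["cy"])/f*d,d])
    return p@q2m(c["attitude"]).T+c["eye"]
def project(c,P):
    f=200/np.tan(np.radians(float(c["fovy"]))/2); p=(np.atleast_2d(P)-c["eye"])@q2m(c["attitude"])
    return np.c_[f*p[:,0]/p[:,2]+c["cx"],f*p[:,1]/p[:,2]+c["cy"]]
E
python3 - <<'E'
from h import *
for n,(u0,u1,v0,v1) in dict(scene=(260,390,180,280),side=(255,400,150,270)).items():
    c=dict(np.load(n+"0.npz")); P=cloud(c); im=c["image"].astype(int)
    m=(abs(P[...,2]-120)<5)&(im.min(2)>120)&(c["depth"]>0)
    w=np.zeros_like(m); w[v0:v1,u0:u1]=1; m&=w
    k,l,s,ce=cv2.connectedComponentsWithStats(m.astype(np.uint8)); 
    i=1+np.argmax(s[1:,4]); q=P[l==i]; print(n,s[i],q[:,2].mean())
    r=cv2.minAreaRect(q[:,:2].astype(np.float32)); print(r, cv2.boxPoints(r).round(1).tolist())
    b=P[v0:v1,u0:u1].reshape(-1,3); 
E
python3 - <<'E'
import cv2
a=cv2.imread('pics/scene0.png')[180:310,250:450]
cv2.imwrite('pics/crop0.png',cv2.resize(a,None,fx=4,fy=4,interpolation=cv2.INTER_CUBIC))
E
```

```text
scene [ 272  187  103   55 2697] 121.05069588987361
((537.2529907226562, -95.93801879882812), (220.09835815429688, 303.1137390136719), 78.97100830078125) [[367.3999938964844, -175.0], [665.0, -232.89999389648438], [707.0999755859375, -16.899999618530273], [409.5, 41.099998474121094]]
side [ 264  158  128   76 4166] 121.83783355434907
((539.7366943359375, -73.70427703857422), (182.3056182861328, 301.7475280761719), 78.8801498413086) [[374.1000061035156, -134.0], [670.2000122070312, -192.1999969482422], [705.4000244140625, -13.399999618530273], [409.29998779296875, 44.79999923706055]]
```

View pics/crop0.png

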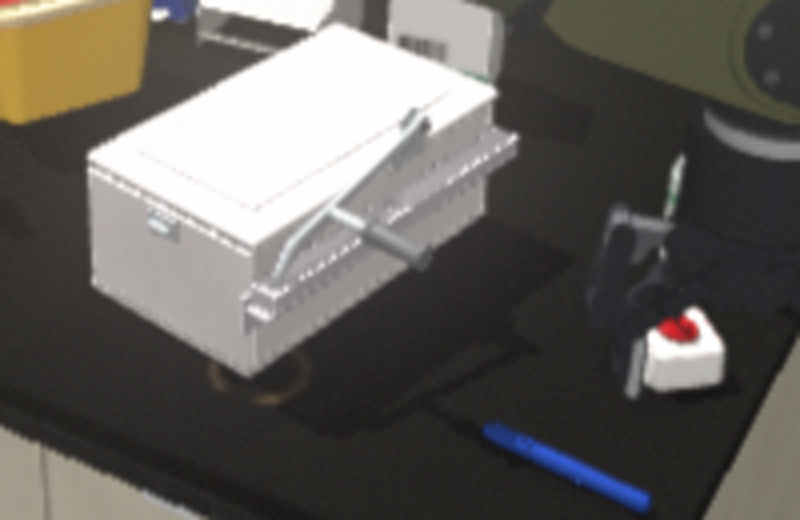

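```bash
cat >> h.py <<'E'
yaw=np.radians(-11.05); O=np.array([541.,-70,0])
RC=R.from_euler('z',yaw).as_matrix()
def W(p): return O+RC@np.asarray(p,float)
def C(p): return (np.asarray(p)-O)@RC
def kin(L,a):  # lid angle, slope -> pivot, grip, tip (x,z chest)
    c,s=np.cos(L),np.sin(L); p=np.array([145-120*c+35*s,115+120*s+35*c])
    d=np.array([-np.cos(a),-np.sin(a)]); n=np.array([np.sin(a),-np.cos(a)])
    return p,p+110*d,p+173*d+13*n
from scipy.optimize import fsolve
def from_tip(x,z): # solve L,a
    return fsolve(lambda v:kin(*v)[2]-[x,z],[0.8,0.9])
def from_grip(x,z,g=(0.8,0.9)): return fsolve(lambda v:kin(*v)[1]-[x,z],g)
def ori(tilt=20,sgn=1):
    t=np.radians(tilt); z=RC@[0,np.sin(t),-np.cos(t)]; y=sgn*RC@[1.,0,0]
    return m2q(np.c_[np.cross(y,z),y,z])
E
python3 - <<'E'
from h import *
from rig import bot
c=dict(np.load("scene0.npz")); P=cloud(c); im=c["image"].astype(int)
g=kin(0,.2)
print(g)
ps=[[g[1][0],y,g[1][1]] for y in(-136,-162,-188)]+[[25,-101,150],[g[2][0],-101,g[2][1]],[-12,-101,90],[-150,-85,120],[150,-85,120],[-150,-85,0]]
print(project(c,[W(p) for p in ps]).round(1).tolist())
d=dict(np.load("side0.npz")); Q=cloud(d)
print("side",project(d,[W(p) for p in ps]).round(1).tolist())
print("bottle_a",Q[150:160,330:336].reshape(-1,3).mean(0),"timer",Q[168:174,370:378].reshape(-1,3).mean(0))
pen=(im[...,0]>150)&(im[...,2]<80)&(im[...,1]<120); pen[:275]=0; print("pen",P[pen].min(0),P[pen].max(0))
print("dark px chest",C(P[230:234,346:352].reshape(-1,3)).mean(0))
w=bot.read_camera("wrist"); print(w["mount"].round(3).tolist(),w["fovy"])
for t in(0,20):
  for s in(1,-1):
    for pt in [[g[1][0],-164,250],[g[1][0],-164,128],[18,-164,139],[40,-164,139],[-50,-164,250]]:
        q=bot.ik(W(pt),ori(t,s)); print(t,s,pt,None if q is None else np.round(q,2))
for x in(-34,-12,10): L,a=from_tip(x,94); print(x,L,a,kin(L,a)[1])
E
```

```text
(array([ 25., 150.]), array([-82.80732356, 128.14637361]), array([-141.96881667,  102.88934026]))
[[340.0, 234.8], [347.1, 238.3], [354.5, 242.0], [353.8, 209.8], [316.9, 246.1], [345.3, 231.2], [310.8, 240.1], [372.6, 201.8], [310.6, 273.4]]
side [[383.4, 180.7], [389.4, 176.9], [395.2, 173.1], [344.9, 163.4], [392.2, 203.3], [354.0, 187.0], [391.6, 201.9], [308.3, 157.8], [387.3, 237.6]]
bottle_a [ 672.45661166 -318.37297749   61.78929658] timer [ 548.54617533 -364.15853701   22.4761041 ]
pen [ 391.92474222 -428.86541723   -1.91244233] [ 422.92544876 -330.25271718   14.40780278]
dark px chest [ -36.73895501 -131.5214888   115.16218843]
[[0.0, -0.96, -0.282, 71.332], [1.0, 0.0, -0.0, 0.053], [0.0, -0.282, 0.96, -147.13], [0.0, 0.0, 0.0, 1.0]] 59.81058273001448
0 1 [np.float64(-82.80732356253658), -164, 250] [-0.54  0.12  1.68 -0.    1.34 -0.35]
0 1 [np.float64(-82.80732356253658), -164, 128] [-0.54  0.26  1.83 -0.    1.06 -0.35]
0 1 [18, -164, 139] [-0.48  0.44  1.54 -0.    1.16 -0.29]
0 1 [40, -164, 139] [-0.47  0.49  1.47 -0.    1.18 -0.28]
0 1 [-50, -164, 250] [-0.52  0.19  1.6  
[... 289 characters left out ...]
56]
20 1 [np.float64(-82.80732356253658), -164, 128] [-0.7   0.34  1.76  0.32  1.24 -0.64]
20 1 [18, -164, 139] [-0.62  0.51  1.47  0.33  1.32 -0.53]
20 1 [40, -164, 139] [-0.6   0.55  1.41  0.33  1.34 -0.51]
20 1 [-50, -164, 250] [-0.67  0.27  1.54  0.31  1.5  -0.53]
20 -1 [np.float64(-82.80732356253658), -164, 250] None
20 -1 [np.float64(-82.80732356253658), -164, 128] [-0.7   0.34  1.76  0.32  1.24  2.5 ]
20 -1 [18, -164, 139] None
20 -1 [40, -164, 139] None
20 -1 [-50, -164, 250] None
-34 0.7590340432928884 0.7632071226874353 [  2.5390854  146.94237658]
-12 0.8826038119624569 0.825179932159992 [ 21.19005327 149.10372368]
10 1.009612331791274 0.8760283473089546 [ 40.34642531 150.71943645]
```

```bash
cat >> h.py <<'E'
def wcam(bot):
    s=bot.read_state(); w=bot.read_camera("wrist"); T=np.eye(4); T[:3,:3]=q2m(s["tool_rot"]); T[:3,3]=s["ee_pos"]
    M=T@w["mount"]; w["eye"]=M[:3,3]; w["attitude"]=m2q(M[:3,:3]); return w
E
python3 - <<'E'
from h import *
from rig import bot
bot.move_to(W([-40,-225,230]),ori(0)); bot.dwell(.3)
w=wcam(bot); np.savez("w1.npz",**w); im=w["image"].copy()
g=kin(0,.2)
ps=[[g[1][0],y,g[1][1]] for y in(-136,-162,-188)]+[[25,-101,150],[g[2][0],-101,g[2][1]],[-12,-101,90],[-34,-101,90],[10,-101,90],[-150,-85,120]]
for p in project(w,[W(p) for p in ps]): cv2.circle(im,tuple(int(v) for v in p),2,(0,0,255),-1)
cv2.imwrite("pics/w1.png",im); print(project(w,[W(p) for p in ps]).round(1).tolist(),bot.read_state()["clock"])
E
```

```text
[[261.7, 71.2], [263.6, 111.1], [265.5, 148.7], [436.7, 4.2], [182.4, 21.8], [362.6, 25.3], [333.3, 25.3], [392.0, 25.3], [157.0, -10.8]] 1.6583
```

View pics/w1.png

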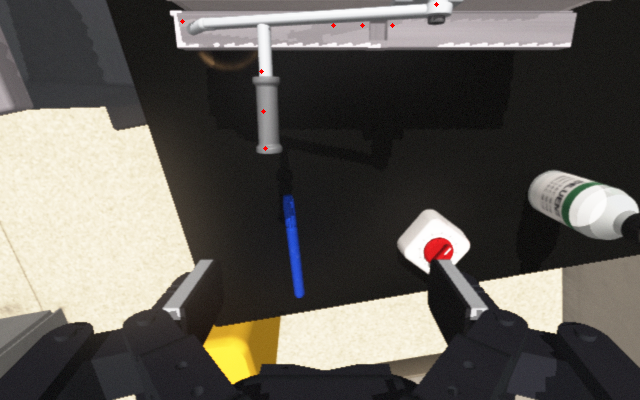

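The wrist view shows the grip at about (268,114), roughly 3 mm from my model. A darker square on the strip at about (377,33) is likely the hole. I measure both.

```bash
python3 - <<'E'
from h import *
w=dict(np.load("w1.npz")); g=cv2.cvtColor(w["image"],cv2.COLOR_BGR2GRAY).astype(int)
print("rowprof",g[30:36,350:405].mean(0).round().astype(int).tolist())
print("ref cols",g[10:55,376].tolist()); print("ref310",g[10:55,310].tolist())
print("grip rows",g[90:135,250:290].mean(0).round().astype(int).tolist()); print("gripcol",g[65:160,268].tolist())
f=200/np.tan(np.radians(float(w["fovy"]))/2)
def cast(u,v,z):
    d=q2m(w["attitude"])@[(u-w["cx"])/f,(v-w["cy"])/f,1]; e=w["eye"]; return C(e+d*(z-e[2])/d[2])
for u,v,z in[(268.5,114,128),(377.5,31,90),(369,31,90),(386,31,90),(300,48,90),(177,30,90),(574,30,90)]: print(u,v,cast(u,v,z).round(1))
a=w["image"][0:60,330:420]; cv2.imwrite("pics/w1c.png",cv2.resize(a,None,fx=8,fy=8,interpolation=cv2.INTER_CUBIC))
E
```

```text
rowprof [176, 175, 178, 178, 178, 179, 178, 181, 182, 182, 182, 182, 183, 183, 183, 182, 183, 181, 176, 156, 153, 161, 163, 165, 161, 159, 160, 162, 163, 163, 164, 164, 166, 160, 144, 124, 122, 154, 181, 190, 189, 188, 189, 189, 187, 189, 188, 189, 188, 189, 189, 189, 189, 190, 190]
ref cols [253, 251, 246, 239, 228, 194, 154, 120, 93, 91, 88, 90, 102, 132, 155, 162, 156, 156, 160, 160, 159, 159, 161, 159, 160, 161, 160, 160, 162, 165, 170, 178, 179, 185, 216, 249, 248, 222, 114, 87, 67, 33, 23, 32, 30]
ref310 [120, 195, 246, 250, 251, 248, 243, 239, 227, 191, 153, 115, 91, 98, 142, 178, 182, 183, 175, 167, 166, 162, 162, 163, 162, 159, 162, 164, 164, 162, 163, 160, 165, 183, 231, 243, 231, 144, 96, 81, 56, 34, 32, 31, 32]
grip rows [24, 25, 24, 25, 25, 28, 45, 75, 104, 122, 132, 140, 147, 152, 155, 157, 157, 156, 154, 150, 144, 138, 131, 124, 114, 103, 91, 72, 46, 30, 26, 26, 26, 26, 26, 26, 26, 26, 25, 26]
gripcol [233, 235, 234, 235, 236, 235, 235, 237, 236, 236, 230, 196, 177, 165, 156, 147, 135, 115, 93, 91, 106, 135, 155, 155, 157, 156, 156, 157, 156, 156, 155, 154, 156, 155, 156, 155, 156, 156, 157, 155, 152, 157, 153, 155, 158, 155, 155, 153, 153, 155, 154, 155, 156, 156, 156, 153, 154, 151, 153, 152, 153, 152, 150, 154, 153, 150, 150, 149, 152, 153, 151, 149, 151, 150, 149, 151, 148, 151, 150, 160, 174, 157, 162, 173, 164, 153, 150, 143, 118, 46, 26, 30, 31, 27, 30]
268.5 114 [ -79.6 -163.9  128. ]
377.5 31 [  -0.7 -104.9   90. ]
369 31 [  -7.1 -104.9   90. ]
386 31 [   5.7 -104.9   90. ]
300 48 [ -59.3 -116.6   90. ]
177 30 [-151.5 -104.1   90. ]
574 30 [ 147.  -104.4   90. ]
```

View pics/w1c.png

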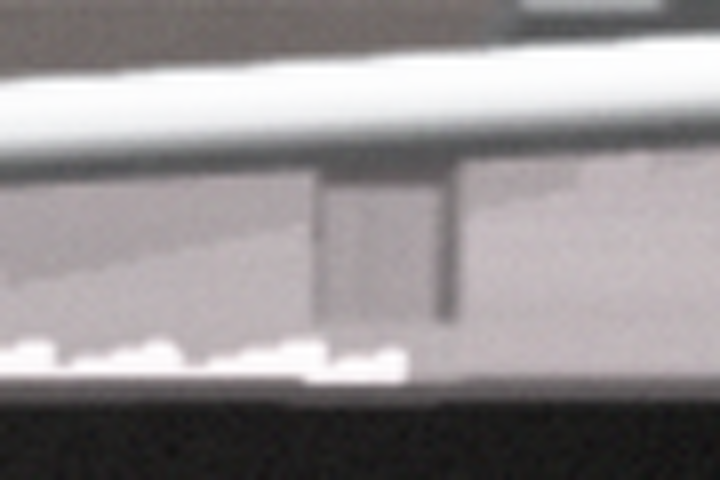

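The crop shows the hole clearly, columns 369.4 to 387.3, so its centre is at chest x of about -2.5 mm relative to the grip. Next I grasp the grip.

```bash
cat >> h.py <<'E'
O=O+RC@[2.5,-2.6,0]; HX=-2.5; GY=-164
E
python3 - <<'E'
from h import *
from rig import bot
g=kin(0,.2)[1]; q=ori(20)
bot.move_to(W([g[0],GY-20,g[1]+60]),q)
bot.servo_line(W([g[0],GY,g[1]]),q,speed=60,until_force=8)
s=bot.read_state(); print(C(s["ee_pos"]).round(1),s["ft_force"].round(1),s["clock"])
bot.move_gripper(8,40); bot.dwell(.2)
s=bot.read_state(); print(C(s["ee_pos"]).round(1),s["ft_force"].round(1)@RC,s["grip_width"],s["grip_force"],s["clock"])
w=wcam(bot); cv2.imwrite("pics/w2.png",w["image"])
E
```

```text
[ -82.7 -164.2  128.4] [0.  0.4 0.1] 3.25
[ -82.8 -164.   128.1] [0.02147981 0.41175067 0.4       ] 8.149342834478288 0.0 4.1667
```

View pics/w2.png

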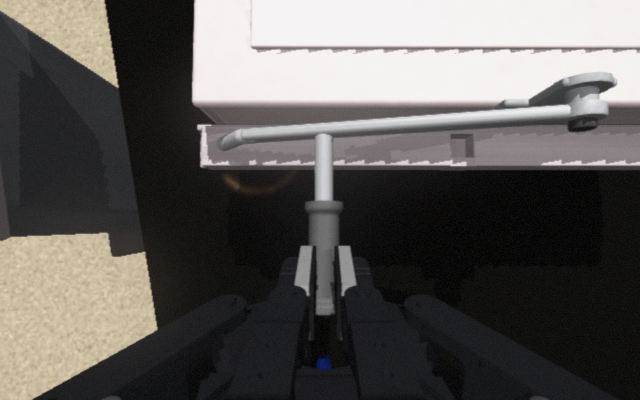

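The wrist view shows the fingers at about (325,280), shut to 8 mm with the sleeve apparently below them, so the grip was missed. I check the depth there.

```bash
python3 - <<'E'
from h import *
from rig import bot
w=dict(np.load("w1.npz")); P=cloud(w)
for r in(85,95,105,115,125,135,145): print(C(P[r,267]).round(1),end=' ')
print("\nbar",C(P[14,360]).round(1),C(P[22,215]).round(1),"rail",C(P[40,330]).round(1),"lid")
w=wcam(bot); P=cloud(w)
for r in(150,170,190,210,225,240,260,280,300): print(r,C(P[r,323]).round(1))
print("fingers",C(P[270,305]).round(1),C(P[270,347]).round(1),C(P[290,300]).round(1))
E
```

```text
[ -81.9 -142.3  130. ] [ -82.1 -148.7  130.1] [ -82.6 -155.3  129.4] [ -82.7 -161.9  130.5] [ -83.1 -168.7  130.1] [ -83.5 -175.6  130. ] [ -83.9 -182.6  129.2] 
bar [ -21.6 -102.3  144.1] [-116.5 -101.7  119.4] rail [ -38.9 -108.4   89.6] lid
150 [ -83.9 -112.2  126.7]
170 [ -83.9 -121.7  126.2]
190 [ -83.9 -131.4  126.8]
210 [ -83.9 -141.   130.8]
225 [ -83.9 -147.9  129.2]
240 [ -83.9 -154.8  129.9]
260 [ -83.9 -164.   129.2]
280 [ -83.9 -173.1  129.3]
300 [ -83.8 -181.8  130.9]
fingers [ -90.4 -164.4  160.7] [ -74.8 -164.5  160.1] [ -91.1 -168.9  175.5]
```

```bash
python3 - <<'E'
from h import *
from rig import bot
s=bot.read_state(); print(bot.tip_reach,s["grip_width"],s["ft_force"])
w=wcam(bot); P=cloud(w)
for u in(301,306,311,340,346,352):
  for r in(248,255,265,290,310): print(u,r,C(P[r,u]).round(0),end=' ')
  print()
c=bot.read_camera("scene"); a=c["image"][190:290,290:420]; cv2.imwrite("pics/s3.png",cv2.resize(a,None,fx=6,fy=6,interpolation=cv2.INTER_CUBIC))
E
```

```text
19.0 8.032410507715666 [-0.29665795  0.69396271 -0.23413791]
301 248 [ -93. -158.  142.] 301 255 [ -93. -160.  149.] 301 265 [ -92. -163.  157.] 301 290 [ -91. -169.  176.] 301 310 [ -90. -173.  187.] 
306 248 [ -91. -158.  142.] 306 255 [ -91. -160.  148.] 306 265 [ -90. -163.  158.] 306 290 [ -89. -170.  172.] 306 310 [ -89. -175.  179.] 
311 248 [ -89. -158.  141.] 311 255 [ -89. -160.  147.] 311 265 [ -88. -163.  157.] 311 290 [ -88. -170.  170.] 311 310 [ -88. -177.  168.] 
340 248 [ -77. -158.  142.] 340 255 [ -77. -160.  148.] 340 265 [ -77. -163.  157.] 340 290 [ -78. -170.  171.] 340 310 [ -78. -177.  167.] 
346 248 [ -74. -158.  142.] 346 255 [ -74. -160.  149.] 346 265 [ -75. -163.  156.] 346 290 [ -76. -169.  175.] 346 310 [ -77. -173.  186.] 
352 248 [ -60. -168.   -0.] 352 255 [ -60. -173.   -1.] 352 265 [ -73. -163.  157.] 352 290 [ -74. -169.  175.] 352 310 [ -75. -173.  186.]
```

View pics/s3.png

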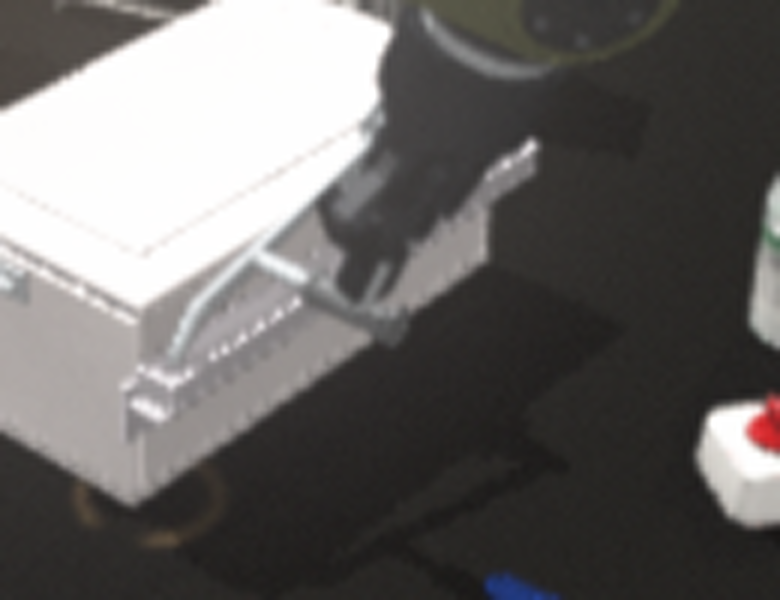

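```bash
python3 - <<'E'
from h import *
from rig import bot
def tool(w,P,T): return (P-T[0])@T[1]
w=dict(np.load("w1.npz")); P=cloud(w); M=q2m(ori(0))
T=W([-40,-225,230])-RC@[2.5,-2.6,0]
for u,v in[(209,263),(204,268),(195,285),(180,312),(441,263),(446,268),(458,290),(475,312)]: print(u,v,((P[v,u]-T)@M).round(1))
s=bot.read_state(); w=wcam(bot); P=cloud(w); M=q2m(s["tool_rot"]); D=w["depth"]
m=((P-s["ee_pos"])@M); ok=(D>0)&(abs(m[...,1])<30)&(m[...,2]<40)
sub=ok[230:330,290:360]; mm=m[230:330,290:360][sub]
for y in range(-24,25,4):
    k=mm[abs(mm[:,1]-y)<2]; 
    if len(k): print("shut y",y,"max z",k[:,2].max().round(1),"x there",k[k[:,2].argmax(),0].round(1))
E
```

```text
209 263 [ 10.3 -45.1 -25.1]
204 268 [  9.2 -46.4 -27.2]
195 285 [  9.9 -44.8 -41.1]
180 312 [  8.2 -44.8 -54.3]
441 263 [ 10.1  44.5 -24.9]
446 268 [ 10.5  44.7 -29.9]
458 290 [ 10.4  43.5 -45.3]
475 312 [  8.9  45.1 -55.4]
shut y -16 max z -9.9 x there 6.1
shut y -12 max z -8.2 x there 10.6
shut y -8 max z 8.6 x there 11.5
shut y -4 max z 5.2 x there 12.3
shut y 0 max z 4.8 x there 12.4
shut y 4 max z 7.8 x there 10.2
shut y 8 max z 8.4 x there 11.0
shut y 12 max z -8.3 x there 10.6
shut y 16 max z -10.5 x there 6.4
```

The fingertips really stand at tool z of about -9 mm shut, not +19, in both poses. I allow for this by placing the sleeve at tool z = -23 and regrasp.

```bash
cat >> h.py <<'E'
ZT=np.array([0,np.sin(np.radians(20)),-np.cos(np.radians(20))])
def G2W(x,z,dx=0,dz=0): return W(np.array([x+dx,GY,z+dz])+23*ZT)   # TCP for grip centre
def grip_now(bot): p=C(bot.read_state()["ee_pos"])-23*ZT; return p
E
python3 - <<'E'
from h import *
from rig import bot
q=ori(20)
p=bot.read_state()["ee_pos"]; bot.servo_line(p+RC@(-40*ZT),q,speed=100)
bot.move_gripper(60)
hit=bot.servo_line(G2W(-82.6,122.5),q,speed=50,until_force=6)
print(hit,grip_now(bot).round(1))
if not hit: bot.move_gripper(5,40); bot.dwell(.2)
s=bot.read_state(); print(grip_now(bot).round(1),(s["ft_force"]@RC).round(1),s["grip_width"],s["grip_force"],s["clock"])
w=wcam(bot); P=cloud(w); D=C(P.reshape(-1,3)).reshape(P.shape)
print(D[195:235:6,323].round(1).tolist())
E
```

```text
False [ -82.5 -164.1  122.7]
[ -83.3 -164.   122.5] [-7.4 -0.9  3.4] 13.910961254288878 38.93197953701019 7.7083
[[-84.2, -128.1, 126.5], [-84.2, -130.6, 128.1], [-84.2, -132.8, 126.2], [-84.2, -135.2, 126.6], [-84.2, -137.6, 131.5], [-84.2, -139.9, 131.5], [-84.2, -142.2, 129.2]]
```

Gripped: width 13.9 mm at 39 N. Next I lift the lid and swing the stay to hover above the hole.

```bash
cat >> h.py <<'E'
DX,DZ=-2.0,-0.3; HM=-1.8
def tcp_LA(L,a): return G2W(*kin(L,a)[1],DX,DZ)
def tcp_tip(x,z): return tcp_LA(*from_tip(x,z))
def model_now(bot):
    p=grip_now(bot); L,a=from_grip(p[0]-DX,p[2]-DZ); return L,a,kin(L,a)[2]
E
python3 - <<'E'
from h import *
from rig import bot
q=ori(20); L1,a1=from_tip(HM,112); s1=a1-.2+L1
wp=[(L,.05+.2*L) for L in(.12,.24,.36,.48,.6)]
wp+=[(.6+t*(L1-.6),.17+t*(s1-.17)) for t in np.linspace(0,1,9)[1:]]
print(L1,s1,[kin(L,.2+s-L)[2].round(0).tolist() for L,s in wp])
assert all(bot.ik(tcp_LA(L,.2+s-L),q) is not None for L,s in wp)
for L,s in wp:
    bot.servo_line(tcp_LA(L,.2+s-L),q,speed=70)
    st=bot.read_state(); print(round(L,2),(st["ft_force"]@RC).round(1),round(st["grip_width"],1),round(st["clock"],1))
w=wcam(bot); cv2.imwrite("pics/w4.png",w["image"]); np.savez("w4.npz",**w)
E
```

```text
1.0723042580158053 1.6029230610791332 [[-139.0, 125.0], [-135.0, 155.0], [-128.0, 184.0], [-118.0, 212.0], [-106.0, 238.0], [-102.0, 222.0], [-95.0, 206.0], [-86.0, 189.0], [-74.0, 172.0], [-59.0, 156.0], [-42.0, 140.0], [-23.0, 126.0], [-2.0, 112.0]]
0.12 [-12.   -3.9  -2.6] 13.4 8.3
0.24 [-11.3  -2.7  -1.4] 13.2 8.8
0.36 [-11.   -2.7  -0.8] 13.6 9.3
0.48 [-9.6 -1.4  1.3] 13.2 9.8
0.6 [-7.9 -1.9  1.5] 13.3 10.3
0.66 [-6.6 -1.4  0.4] 13.9 10.5
0.72 [-5.8 -0.4  0.4] 13.7 10.8
0.78 [-4.5 -1.9 -0.3] 13.6 11.2
0.84 [-3.8 -1.4 -2.4] 13.7 11.5
0.9 [-3.6 -1.6 -2. ] 13.9 11.9
0.95 [-2.9 -2.  -2.6] 13.6 12.2
1.01 [-2.1 -2.1 -2.3] 13.5 12.6
1.07 [-1.5 -2.8 -3.5] 13.7 13.0
```

View pics/w4.png

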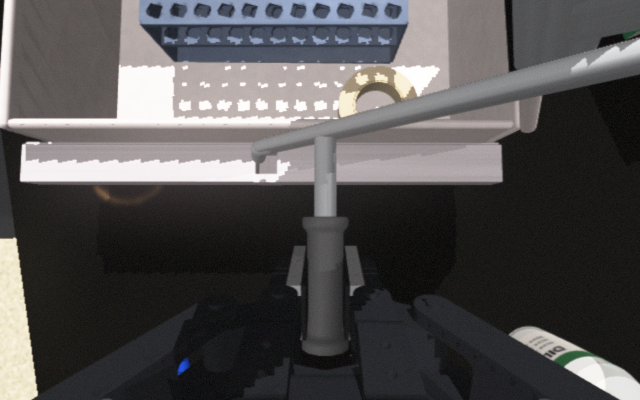

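The lid is up. The wrist view shows the tip at about (257,152), just above the hole at columns 255-277, rows 160-173. I measure their offset.

```bash
python3 - <<'E'
from h import *
from rig import bot
w=dict(np.load("w4.npz")); g=cv2.cvtColor(w["image"],cv2.COLOR_BGR2GRAY).astype(int)
print("hole",g[163:171,245:290].mean(0).round().astype(int).tolist())
for r in(146,149,152,155,158): print(r,g[r,245:272].tolist())
f=200/np.tan(np.radians(float(w["fovy"]))/2)
def cast(u,v,z):
    d=q2m(w["attitude"])@[(u-w["cx"])/f,(v-w["cy"])/f,1]; e=w["eye"]; return C(e+d*(z-e[2])/d[2])
for u,v,z in[(255,166,90),(277,166,90),(258,153,112),(252.5,152,112),(264,152,112)]: print(u,v,cast(u,v,z).round(1))
P=cloud(w); print("tip depth",C(P[151,258]).round(1),C(P[154,256]).round(1),"hole floor",C(P[167,266]).round(1),model_now(bot))
a=w["image"][135:190,225:305]; cv2.imwrite("pics/w4c.png",cv2.resize(a,None,fx=9,fy=9,interpolation=cv2.INTER_CUBIC))
E
```

```text
hole [244, 244, 244, 244, 244, 244, 244, 244, 244, 234, 179, 113, 95, 96, 127, 150, 155, 156, 156, 158, 158, 158, 153, 154, 154, 157, 157, 157, 157, 156, 160, 177, 229, 245, 247, 245, 242, 246, 247, 247, 247, 246, 231, 202, 193]
146 [163, 159, 158, 161, 162, 154, 150, 147, 141, 145, 148, 147, 150, 151, 146, 149, 148, 147, 145, 144, 145, 144, 140, 139, 140, 138, 134]
149 [155, 157, 159, 157, 158, 154, 144, 149, 149, 145, 137, 142, 136, 139, 138, 132, 132, 123, 123, 117, 118, 112, 104, 107, 101, 106, 105]
152 [164, 165, 164, 166, 164, 161, 146, 135, 138, 139, 140, 139, 136, 130, 127, 128, 128, 130, 122, 125, 126, 121, 118, 116, 111, 104, 97]
155 [159, 163, 161, 162, 160, 157, 142, 125, 119, 122, 115, 115, 116, 112, 110, 107, 101, 97, 93, 95, 95, 113, 122, 124, 124, 126, 126]
158 [162, 165, 160, 161, 162, 161, 153, 133, 122, 118, 112, 108, 104, 96, 95, 94, 95, 89, 92, 93, 127, 148, 156, 154, 157, 154, 157]
255 166 [  -9.4 -103.7   90. ]
277 166 [   4.3 -103.7   90. ]
258 153 [  -3.3 -100.   112. ]
252.5 152 [ -6.4 -99.4 112. ]
264 152 [  0.  -99.4 112. ]
tip depth [   1.8 -104.5  138.5] [-1.000e-01 -1.049e+02  1.336e+02] hole floor [  -4.4 -102.5   78.9] (np.float64(1.070882642686781), np.float64(0.7300498905494753), array([ -2.04476368, 112.03040238]))
```

View pics/w4c.png

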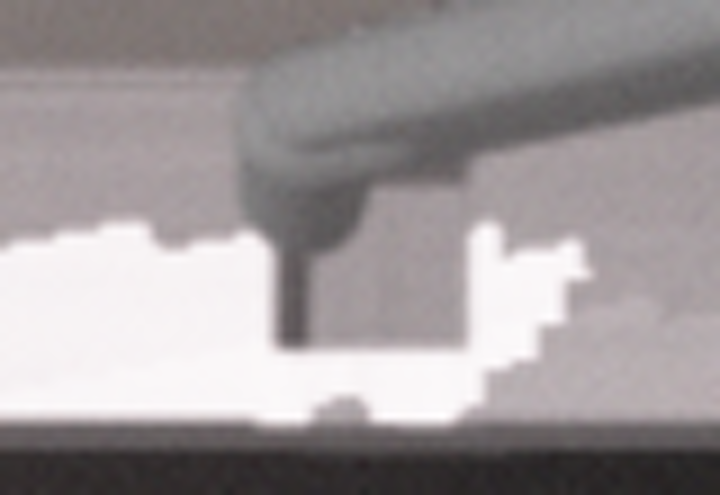

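The tip, whose blob centre is at about column 259, is within about 0.5 mm of the hole's centre in x. I descend gently.

```bash
python3 - <<'E'
from h import *
from rig import bot
q=ori(20); x=-1.7
for z,v,F in((98,40,8),(93,15,6),(90,15,6),(87,15,6),(84,12,6),(82.5,10,5)):
    hit=bot.servo_line(tcp_tip(x,z),q,speed=v,until_force=F)
    s=bot.read_state(); m=model_now(bot); print(z,hit,np.round(m[2],1),round(m[0],3),(s["ft_force"]@RC).round(1),round(s["clock"],1))
    if hit: break
w=wcam(bot); np.savez("w5.npz",**w)
a=w["image"][120:220,220:340]; cv2.imwrite("pics/w5c.png",cv2.resize(a,None,fx=6,fy=6,interpolation=cv2.INTER_CUBIC))
E
```

```text
98 False [-2.  97.4] 0.965 [-2.5 -3.  -3.7] 13.5
93 False [-1.7 92.9] 0.932 [-2.1 -3.7 -3.6] 13.9
90 False [-1.7 89.8] 0.909 [-3.6 -3.8 -3.8] 14.3
87 False [-1.8 86.8] 0.885 [-2.6 -3.3 -4.5] 14.6
84 False [-1.7 83.9] 0.862 [-2.9 -3.7 -4.7] 15.0
82.5 False [-1.7 82.7] 0.853 [-2.4 -3.5 -2.2] 15.3
```

```bash
python3 - <<'E'
from h import *
from rig import bot
q=ori(20)
def rep(t):
    s=bot.read_state(); m=model_now(bot); print(t,np.round(m[2],1),round(m[0],3),(s["ft_force"]@RC).round(1),round(s["clock"],1))
print(bot.servo_line(tcp_tip(-1.7,81.3),q,speed=8,until_force=4)); rep("down")
z=model_now(bot)[2][1]
print(bot.servo_line(tcp_tip(-4.2,z),q,speed=10,until_force=4)); rep("fwd")
bot.move_gripper(30); bot.dwell(.4); rep("open")
w=wcam(bot); np.savez("w6.npz",**w)
a=w["image"][120:260,220:400]; cv2.imwrite("pics/w6c.png",cv2.resize(a,None,fx=4,fy=4,interpolation=cv2.INTER_CUBIC))
E
```

```text
True
down [-1.6 82.1] 0.849 [-0.1 -1.5  5.2] 15.5
True
fwd [-3.6 82.2] 0.839 [-5.6 -0.5  5.4] 15.7
open [-3.1 81.6] 0.837 [-0.4  0.3 -0.4] 16.4
```

View pics/w6c.png

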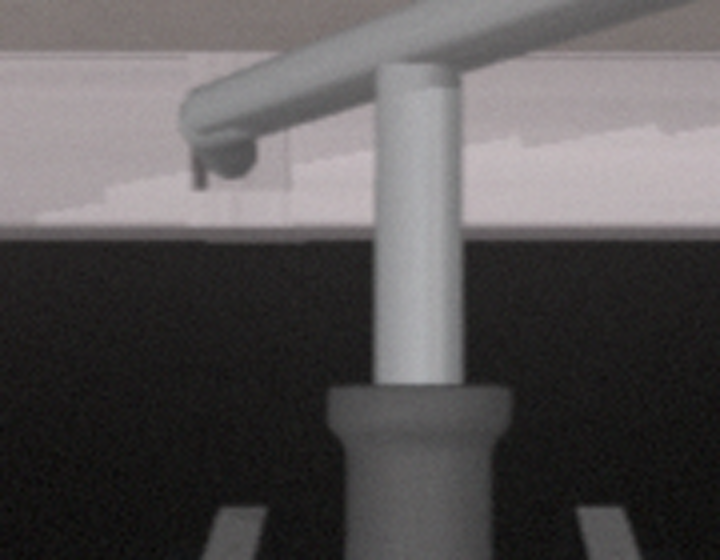

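The picture shows the tip (crop 232,155) inside the hole, the fingers open and clear of the sleeve, and the lid staying up. Now I retreat along the tool axis, check that nothing moved, and hand in.

```bash
python3 - <<'E'
from h import *
from rig import bot
q=ori(20)
bot.move_gripper(50)
bot.servo_line(bot.read_state()["ee_pos"]+RC@(-90*ZT),q,speed=80); bot.dwell(.5)
s=bot.read_state(); w=wcam(bot); P=cloud(w); D=C(P.reshape(-1,3))
k=(abs(D[:,1]+164)<6)&(D[:,2]>120)&(D[:,2]<175)&(abs(D[:,0]-20)<60)
print("sleeve",np.median(D[k],0).round(1),D[k][:,2].max().round(1),"expected",kin(*from_tip(-4,82))[1].round(1),s["ft_force"].round(1),s["clock"])
if k.sum()>20: print(bot.finish_job())
E
```

```text
sleeve [  21.7 -164.3  145.8] 148.3 expected [ 23.8 140. ] [-0.1 -0.6 -0.3] 18.5917
the job is handed in; nothing more can be done
None
```

The lid stands propped open on its stay at about 0.84 rad, with the tip seated in the rail's hole, the gripper released and clear, and the job handed in at about 19 s; the judge gave no verdict back.

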